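# Build the specimen stack for the hot press

### The arm

A 6-joint arm with a two-finger parallel gripper is mounted at the origin on the work surface. World frame = base frame: x ahead of the robot, y to its left, z up, the work surface at z = 0. Lengths are in mm, angles in rad, forces in N, time in s.
With the tool pointing down it reaches from about 325 to 875 mm from the base axis. Payload 4.4 kg.
Tool frame: the origin (TCP) lies on the centre line of the jaws, within the pads' length; the fingertips stand ahead of it and the grasp point (between the pads) lies 6 mm ahead of it (ctrl.tcp_to_tips is the z of the fingertips in the tool frame, in mm); z points along the fingers, y is the line along which they close (so a half turn about z gives the same grasp; the last joint's range is limited). The gripper opens to 85 mm and grips with 20 to 120 N. Pads are 22 mm wide; open, the fingers measure 114 mm over their backs; the gripper's body (76 mm by 85 mm) begins 54 mm behind the grasp point. The pads swing forward as they close: fully open they stand 13 mm farther back than shut.
Start: joints at [1.198, 0.207, 1.542, -0, 1.393, -0.15], TCP at [126.502, 560.914, 256.282] pointing down, gripper open.
Joint ranges: [-2.73, 2.73], [-0.86, 2.22], [0.23, 2.46], [-1.11, 4.25], [0.08, 2.63], [-2.82, 2.82]. Speed limits (rad/s): [2.79, 2.79, 3.14, 3.14, 3.14, 3.14].

### API

Orientations are given as a 3x3 rotation matrix whose columns are the frame's x, y, z axes.
In Python, from plant import ctrl, sensors, optics gives the robot as it stands. Calls block until the motion is done:
- ctrl.move_ptp(position, orientation): joint-space move of the TCP to a pose.
- ctrl.move_l(position, rot=None, vel=150, threshold=None): straight line of the TCP; rot=None keeps the orientation; vel is the mean speed in mm/s. With threshold (N) it stops when the force on the tool has changed by that much, and returns True; else False.
- ctrl.set_joints(angles): joint-space move.
- ctrl.gripper_to(opening, force=None): finger opening in mm; force is the grip in N (None keeps the last); returns when the fingers have stopped.
- ctrl.hold(seconds).
- ctrl.solve_ik(position, orientation): joint angles nearest the present ones, or None.
- sensors.read_state(): the state.
- optics.grab_frame(name): name is "scene" or "top" or "wrist"; returns (picture, depth): 384x512x3 uint8, red, green, blue; 384x512 float32, mm along the optical axis (not along the pixel's ray), 0 where there is no reading.
- optics.camera_params(name): a dict with "mtx" (3x3 intrinsics, pixels), "k1" (the pictures are not rectified: a ray, as slopes to the right and down, at radius r is drawn at 1 + k1 r^2 times it, then the intrinsics apply), "R" (3x3) and "t" (3): a world point X has camera coordinates R X + t; the wrist camera has in their place "T_tool_cam" (4x4, takes a point from camera to tool coordinates, whose origin is the TCP and whose axes are the flange's). Camera axes: x right, y down, z forward; pixel columns grow to the right and rows downward; lengths in mm; the calibration is good to about 2 mm. A picture is of the moment at which its call begins: read the wrist's pose just before it. camera_params takes no time and is no camera call.
A pose or a line that the arm cannot do raises ctrl.MotionError and nothing moves.
- ctrl.finish_job(): hands the job in; it is judged then, once.
The state is a dict: "t": time; "q": joint angles; "qvel": joint speeds; "tau": joint torques, N m; "eef_pos": TCP position; "eef_rot": TCP orientation; "force": force on the tool from outside, world axes, zero at the start; "wrist_torque": the same for the moment, N m; "grip_width": finger opening in mm; "grasp_force": force on a finger pad.
Only numpy, scipy, OpenCV 4.12 (cv2) and the standard library are available. Lean on these libraries where they do the work, as an engineer would, in place of code of your own. Each camera call takes 0.05 s, during which the arm holds its last target. There are 200 camera calls.

### The job

Build up the press stack on the aluminium lower plate, each piece standing centred on one of the four square marks of the plate: the wide spacer bar on the mark next to the handle and the narrow spacer bar on the mark at the opposite end, both lying straight across the plate; between them the solid round specimen beside the wide bar and the ring specimen beside the narrow bar. Then lay the cover plate on top, knob up, flat on both bars and squarely over the lower plate, and let go of everything. Leave the amber jar and the timer, which stand among the pieces, where they are.

Things in the scene. Friction and masses are not known exactly. Their poses are not given: they have to be found in the camera images.
- base: Fixed aluminium lower plate, 200 (x) x 100 (y) x 12 mm, at any yaw. Origin: centre of its underside, z up. A black loop handle, no higher than 11 mm, sticks out 35 mm at its -x end. Four identical black square outlines, 40 mm wide, only printed, lie in a row on its top along y = 0, centred at x = -72 (next to the handle), -24, 24 and 72 mm.
- wide_mid (a point): Wide spacer bar: loose plain steel block, 28 mm wide (x), 54 mm long (y), 30 mm high (z), about 0.34 kg. The point is its centre, 15 mm above its underside. Like all loose pieces listed here it starts upright on the black mat.
- narrow_mid (a point): Narrow spacer bar: loose plain steel block, 14 mm wide (x), 54 mm long (y), 30 mm high (z), about 0.17 kg. The point is its centre, 15 mm above its underside.
- solid_mid (a point): Solid round specimen: loose white hard-plastic cylinder, diameter 34 mm, 26 mm high, no hole, axis z upright. The point is its centre, 13 mm above its underside.
- ring_mid (a point): Ring specimen: loose white hard-plastic ring, outer diameter 34 mm, with an open hole of 18 mm through it, 26 mm high, axis z upright. The point is its centre, 13 mm above its underside.
- cover_knob (a point): Cover plate: loose aluminium plate 190 mm long (x), 56 mm wide (y), 5 mm thick, about 0.18 kg, with a black grip bar standing on the middle of its top, 40 mm long (x), 14 mm wide (y), 32 mm high. The point is the centre of the grip bar, 21 mm above the plate's underside (16 mm above its top face); z up. Either way round is the same.
- jar_mid (a point): Bystander: small amber jar with a white cap, diameter 42 mm, 58 mm high, loose on the mat among the pieces. The point is its centre, 29 mm above its underside. To be left alone.
- timer_mid (a point): Bystander: flat grey timer, 50 x 50 mm, 18 mm high, loose on the mat among the pieces. The point is its centre, 9 mm above its underside. To be left alone.
- mat: Black rubber mat fixed to the bench, 280 mm (x) by 310 mm (y), 3 mm thick, on which all the loose pieces start. Origin at the centre of its underside.
There are look-alikes about, which are no part of the job. Leave any purple look-alike of the part that bears narrow_mid alone.

How it is judged:
By the outcome, as a careful person would: the job done as asked, in the order asked, and still so for the second after the job is handed in, with the robot touching nothing.
It also fails if it takes over 125 s, if anything falls off the work surface, if the arm or the gripper's body presses on something with over 40 N, if the wrist force passes 120 N, or if a joint passes its speed limit or range.

## Working session

There is one attempt and no reset: what is moved stays moved. The work goes in short steps, each a Python script; the robot and the scene stay as the last script left them, time stands still between calls to the robot, and variables do not carry over. Pictures are saved under pics/ and viewed, at most 14 in all, crops included, and the job is handed in when it is done.

```bash
mkdir -p pics; ls
python3 - <<'E'
from plant import ctrl,sensors,optics
import cv2,numpy as np
for n in("top","scene"):
    p,d=optics.grab_frame(n); np.savez(f"pics/{n}0.npz",p=p,d=d)
    cv2.imwrite(f"pics/{n}0.png",cv2.resize(p[:,:,::-1],(800,600),interpolation=cv2.INTER_CUBIC))
    c=optics.camera_params(n);print(n,c)
print(optics.camera_params("wrist"),ctrl.tcp_to_tips,sensors.read_state()['t'])
E
```

```text
pics
top {'mtx': array([[458.81382292,   0.        , 250.60534207],
       [  0.        , 458.81382292, 191.20840448],
       [  0.        ,   0.        ,   1.        ]]), 'k1': -0.03624020582992201, 'R': array([[ 0.01790632, -0.99983624, -0.00261992],
       [-0.98776069, -0.01728386, -0.15501638],
       [ 0.15494571,  0.00536363, -0.98790843]]), 't': array([  62.28417569,  559.2857563 , 1278.35254856])}
scene {'mtx': array([[413.25488415,   0.        , 252.30055732],
       [  0.        , 413.25488415, 195.62000083],
       [  0.        ,   0.        ,   1.        ]]), 'k1': -0.14635899105167968, 'R': array([[-0.13842382,  0.99025607, -0.01522388],
       [ 0.62067675,  0.07476278, -0.78049401],
       [-0.77175075, -0.11748807, -0.62497787]]), 't': array([  27.40945929, -295.9251231 , 1426.47193698])}
{'mtx': array([[333.0377437 ,   0.        , 257.74474892],
       [  0.        , 333.0377437 , 190.17179156],
       [  0.        ,   0.        ,   1.        ]]), 'k1': 0.024746711813038547, 'T_tool_cam': array([[-7.18915994e-04, -9.51255605e-01, -3.08402753e-01,
         7.95580578e+01],
       [ 9.99999530e-01, -4.83070173e-04, -8.41083434e-04,
         1.31059918e+00],
       [ 6.51105160e-04, -3.08403212e-01,  9.51255504e-01,
        -1.18812522e+02],
       [ 0.00000000e+00,  0.00000000e+00,  0.00000000e+00,
         1.00000000e+00]])} 25.0 0.1
```

View pics/top0.png

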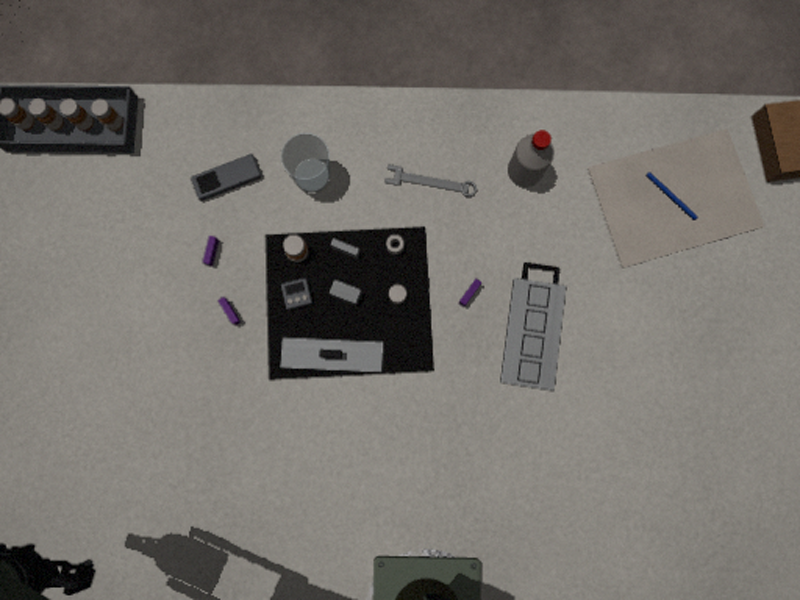

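View pics/scene0.png

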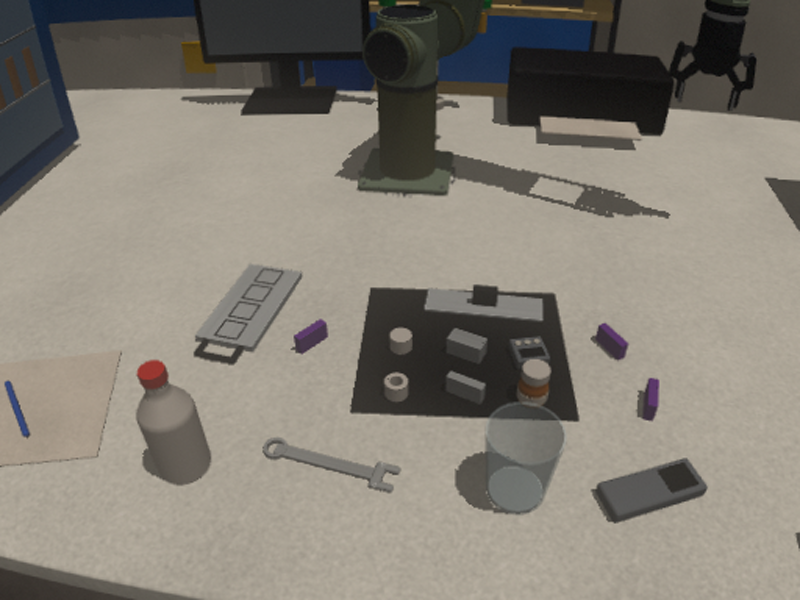

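Top view (800 px scale): narrow steel bar (345,247), wide bar (345,291), ring (395,243), solid (398,293), cover knob (332,354), jar (295,248), timer (296,292). The base runs from (528,372) to (538,294), with its handle at the far (+x) end. Narrow-bar candidates: steel (345,247) and purple (211,250), (229,311), (470,292). The steel one on the mat fits; the purple ones are look-alikes. Next is a close look with the wrist camera.

```bash
cat > h.py <<'E'
from plant import ctrl,sensors,optics
import cv2,numpy as np
def R(a): # tool down; tool y (closing) along world angle a
    y=np.array([np.cos(a),np.sin(a),0]); z=np.array([0,0,-1.]); return np.c_[np.cross(y,z),y,z]
def grab(n):
    s=sensors.read_state(); c=optics.camera_params(n); p,d=optics.grab_frame(n)
    if n=="wrist":
        T=np.eye(4);T[:3,:3]=s['eef_rot'];T[:3,3]=s['eef_pos'];T=T@c['T_tool_cam']; Rw,o=T[:3,:3],T[:3,3]
    else: Rw=c['R'].T;o=-Rw@c['t']
    return p,d,dict(mtx=c['mtx'],k1=c['k1'],Rw=Rw,o=o)
def ray(c,uv):
    m=c['mtx'];y=(np.atleast_2d(uv)-m[:2,2])/m[0,0]; x=y.copy()
    for _ in range(8): x=y/(1+c['k1']*(x**2).sum(1,keepdims=True))
    return np.c_[x,np.ones(len(x))]
def onz(c,uv,z):  # pixels -> world points on plane z
    r=ray(c,uv)@c['Rw'].T; return c['o']+r*((z-c['o'][2])/r[:,2:])
def proj(c,X):
    x=(np.atleast_2d(X)-c['o'])@c['Rw']; x=x[:,:2]/x[:,2:]
    return x*(1+c['k1']*(x**2).sum(1,keepdims=True))*c['mtx'][0,0]+c['mtx'][:2,2]
def rectify(p,c,z,x0,x1,y0,y1,s): # orthophoto at height z; rows: x decreasing, cols: y decreasing; s px/mm
    X,Y=np.meshgrid(np.arange(x1,x0,-1/s),np.arange(y1,y0,-1/s),indexing='ij')
    uv=proj(c,np.c_[X.ravel(),Y.ravel(),np.full(X.size,z)]).astype('f4').reshape(*X.shape,2)
    return cv2.remap(p,uv[...,0],uv[...,1],cv2.INTER_CUBIC)
E
python3 - <<'E'
from h import *
c=optics.camera_params("top");c=dict(mtx=c['mtx'],k1=c['k1'],Rw=c['R'].T,o=-c['R'].T@c['t'])
for n,u,v,z in[("narrow",345,247,33),("wide",345,291,33),("ring",395,243,29),("solid",398,293,29),("knob",332,354,40),("jar",295,248,61),("timer",296,292,21),("baseA",538,294,12),("baseD",528,372,12),("mat",350,302,3)]:
    print(n,onz(c,[[u*.64,v*.64]],z).round(0)[0])
M=onz(c,[[350*.64,302*.64]],3)[0];B=onz(c,[[533*.64,333*.64]],12)[0]
a=np.pi/2
for n,P in(("M",M),("B",B)):
    for dx in (80,0,-80,):
      for h in(330,300,):
        for aa in(a,-a):
            q=ctrl.solve_ik([P[0]+dx,P[1],h],R(aa)); print(n,dx,h,aa>0,None if q is None else np.round(q,2),R(aa)[:,0].round())
E
```

```text
narrow [657. 162.  33.]
wide [573. 159.  33.]
ring [667.  68.  29.]
solid [572.  60.  29.]
knob [455. 179.  40.]
jar [647. 252.  61.]
timer [571. 252.  21.]
baseA [ 577. -205.   12.]
baseD [ 430. -184.   12.]
mat [557. 151.   3.]
M 80 330 True [ 0.1   0.33  1.23 -0.    1.58 -1.47] [-1.  0.  0.]
M 80 330 False [ 0.1   0.33  1.23 -0.    1.58  1.67] [1. 0. 0.]
M 80 300 True [ 0.1   0.35  1.27 -0.    1.52 -1.47] [-1.  0.  0.]
M 80 300 False [ 0.1   0.35  1.27 -0.    1.52  1.67] [1. 0. 0.]
M 0 330 True [ 0.12  0.16  1.44 -0.    1.54 -1.46] [-1.  0.  0.]
M 0 330 False [ 0.12  0.16  1.44 -0.    1.54  1.69] [1. 0. 0.]
M 0 300 True [ 0.12  0.18  1.48 -0.    1.48 -1.46] [-1.  0.  0.]
M 0 300 False [ 0.12  0.18  1.48 -0.    1.48  1.69] [1. 0. 0.]
M -80 330 True [ 0.13 -0.    1.62 -0.    1.53 -1.44] [-1.  0.  0.]
M -80 330 False [ 0.13 -0.    1.62 -0.    1.53  1.7 ] [1. 0. 0.]
M -80 300 True [ 0.13  0.01  1.66 -0.    1.46 -1.44] [-1.  0.  0.]
M -80 300 False [ 0.13  0.01  1.66 -0.    1.46  1.7 ] [1. 0. 0.]
B 80 330 True [-0.46  0.24  1.34 -0.    1.55 -2.03] [-1.  0.  0.]
B 80 330 False [-0.46  0.24  1.34 -0.    1.55  1.11] [1. 0. 0.]
B 80 300 True [-0.46  0.26  1.39 -0.    1.5  -2.03] [-1.  0.  0.]
B 80 300 False [-0.46  0.26  1.39 -0.    1.5   1.11] [1. 0. 0.]
B 0 330 True [-0.53  0.08  1.53 -0.    1.53 -2.1 ] [-1.  0.  0.]
B 0 330 False [-0.53  0.08  1.53 -0.    1.53  1.04] [1. 0. 0.]
B 0 300 True [-0.53  0.1   1.57 -0.    1.47 -2.1 ] [-1.  0.  0.]
B 0 300 False [-0.53  0.1   1.57 -0.    1.47  1.04] [1. 0. 0.]
B -80 330 True [-0.62 -0.08  1.7  -0.    1.53 -2.19] [-1.  0.  0.]
B -80 330 False [-0.62 -0.08  1.7  -0.    1.53  0.95] [1. 0. 0.]
B -80 300 True [-0.62 -0.07  1.74 -0.    1.47 -2.19] [-1.  0.  0.]
B -80 300 False [-0.62 -0.07  1.74 -0.    1.47  0.95] [1. 0. 0.]
```

Run:
```python
from h import *
import pickle
for n,P in(("M",[600,151,240]),("B",[540,-194,200])):
    ctrl.move_ptp(P,R(-np.pi/2)); ctrl.hold(.2)
    p,d,c=grab("wrist"); pickle.dump((p,d,c),open(f"pics/{n}.pkl","wb"))
    if n=="M": o=rectify(p,c,33,410,710,-20,320,2.0)
    else: o=rectify(p,c,12,380,640,-320,-70,2.3)
    print(o.shape);cv2.imwrite(f"pics/{n}1.png",o[:,:,::-1])
print(sensors.read_state()['t'])
```

```text
(600, 680, 3)
(598, 575, 3)
4.1667
```

View pics/M1.png

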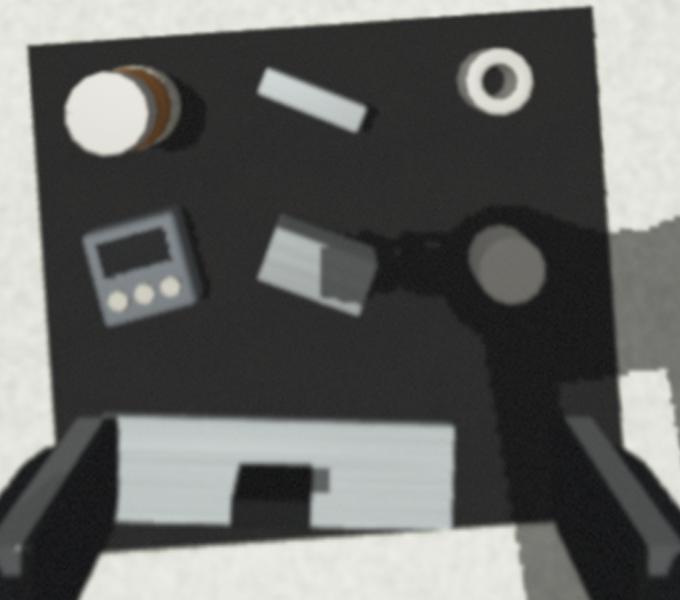

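View pics/B1.png

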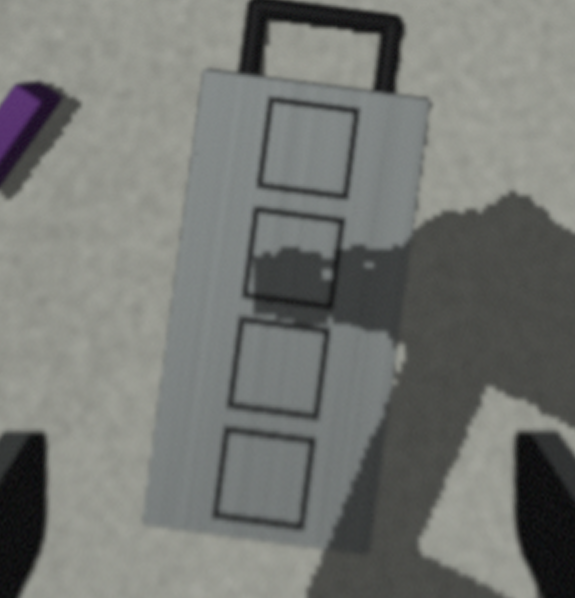

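M1 (2 px/mm, z=33): narrow bar corners (267,67), (367,107), (360,133), (258,93). Wide bar top (273,226), (374,265), (361,317), (258,278). Ring (499,81), solid (512,270), cover corners (118,415), (455,425), (452,529), (116,523). The steel bars are clearly grey, so the narrow bar is confirmed. B1 (2.3 px/mm): mark centres (308,148), (295,257), (279,367), (264,477), handle at the top.

Run:
```python
from h import *
import pickle
_,_,c=pickle.load(open("pics/M.pkl","rb"))
def M(uv,z):
    uv=np.atleast_2d(uv).astype(float); return onz(c,proj(c,np.c_[710-uv[:,1]/2,320-uv[:,0]/2,np.full(len(uv),33)]),z)[:,:2]
def rect(n,uv,z):
    X=M(uv,z); l=X[1]-X[0]+X[2]-X[3]; s=X[3]-X[0]+X[2]-X[1]
    print(n,X.mean(0).round(1),"len",np.linalg.norm(l)/2,"wid",np.linalg.norm(s)/2,"long deg",np.degrees(np.arctan2(l[1],l[0])))
rect("narrow",[(267,67),(367,107),(360,133),(258,93)],33)
rect("wide",[(273,226),(374,265),(361,317),(258,278)],33)
rect("cover",[(118,415),(455,425),(452,529),(116,523)],8)
print("ring",M([499,81],29),"solid",M([512,270],29),"knobtop-far-edge",M([(240,463),(311,466)],40))
sq=np.array([(308,148),(295,257),(279,367),(264,477)]);X=np.c_[640-sq[:,1]/2.3,-70-sq[:,0]/2.3]
d=X[3]-X[0];print(X.round(1),X.mean(0),np.linalg.norm(d)/3,np.degrees(np.arctan2(d[1],d[0])))
cn=np.array([(204,70),(430,99),(370,552),(145,524)]);print(np.c_[640-cn[:,1]/2.3,-70-cn[:,0]/2.3].mean(0))
```

```text
narrow [660.  163.5] len 54.31620384378863 wid 13.601470508735439 long deg -111.60552724263849
wide [574.2 161.8] len 54.60082416960389 wid 26.925824035672512 long deg -110.92450174492117
cover [457.7 179.2] len 181.20789105294492 wid 57.081576305115384 long deg -91.36190165721324
ring [[669.38481469  69.48471932]] solid [[573.72493747  62.9049394 ]] knobtop-far-edge [[482.80410297 198.9951838 ]
 [481.33632178 164.25769567]]
[[ 575.7 -203.9]
 [ 528.3 -198.3]
 [ 480.4 -191.3]
 [ 432.6 -184.8]] [ 504.23913043 -194.56521739] 48.10568251018853 172.3825432623123
[ 504.67391304 -194.89130435]
```

```bash
cat >> h.py <<'E'
BC=np.array([504.5,-194.7]); BY=np.radians(172.4); ux=np.array([np.cos(BY),np.sin(BY)]); uy=np.array([-ux[1],ux[0]])
def mark(x,y=0): return BC+x*ux+y*uy
def pick(xy,a,z,opening,force=50,up=110):
    ctrl.gripper_to(opening) if up>0 else None
    ctrl.move_ptp([*xy,up],R(a)); ctrl.move_l([*xy,z],vel=120)
    ctrl.gripper_to(0,force); s=sensors.read_state(); print("grip",s['grip_width'],s['grasp_force'])
    ctrl.move_l([*xy,up],vel=150); print("lifted",sensors.read_state()['grip_width'])
def place(xy,a,z,opening,up=120):
    ctrl.move_ptp([*xy,up],R(a)); ctrl.move_l([*xy,z+4],vel=130); ctrl.hold(.2)
    hit=ctrl.move_l([*xy,z-2.5],vel=15,threshold=4); s=sensors.read_state()
    print("land",hit,s['eef_pos'].round(1),s['force'].round(1))
    ctrl.gripper_to(opening); p=s['eef_pos']; ctrl.move_l([p[0],p[1],up],vel=150); print("t",sensors.read_state()['t'])
D=np.radians
E
python3 - <<'E'
from h import *
pick([574.2,161.8],D(-20.9),31,60)
place(mark(-72),D(-7.6),40,50)
pick([660,163.5],D(-21.6),31,50)
place(mark(72),D(-7.6),40,40)
# look with tool x ~ +x above base
q=mark(0); ctrl.move_ptp([540,-194,200],R(-np.pi/2)); ctrl.hold(.2)
p,d,c=grab("wrist")
import pickle; pickle.dump((p,d,c),open("pics/B2.pkl","wb"))
cv2.imwrite("pics/B2.png",rectify(p,c,42,390,620,-300,-90,2.6)[:,:,::-1])
E
```

```text
grip 27.28219241108085 50.5929172039032
lifted 27.01403311075565
land True [ 576.4 -204.6   41.2] [0.2 0.1 5. ]
t 11.4583
grip 13.266868504388485 50.18546998500824
lifted 12.774411803957113
land True [ 433.6 -185.5   41.3] [-0.3 -0.9  4.7]
t 18.8333
```

View pics/B2.png

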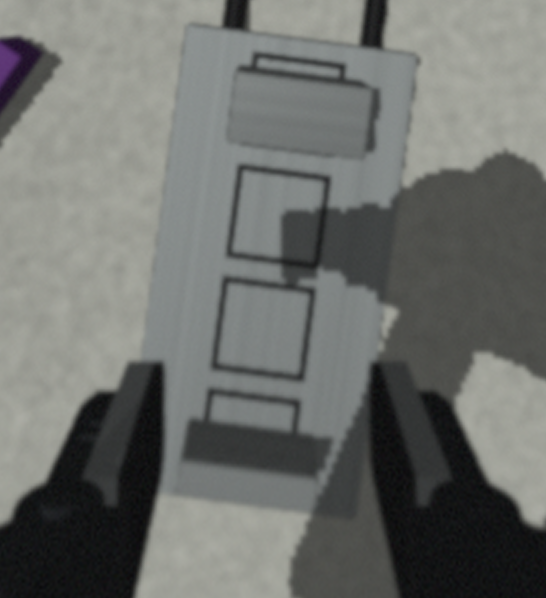

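The wide bar looks close to its mark. The narrow bar's top blends with the plate from this angle, so I'll take another look from more directly above.

Run:
```python
from h import *
import pickle
ctrl.move_ptp([470,-194,210],R(-np.pi/2)); ctrl.hold(.2)
p,d,c=grab("wrist"); pickle.dump((p,d,c),open("pics/B3.pkl","wb"))
o=rectify(p,c,42,390,620,-280,-110,3)
# overlay expected top outline corners (3px/mm ortho)
a=np.vstack([cv2.resize(o[:290],None,fx=1,fy=1),o[400:]])
print(a.shape); cv2.imwrite("pics/B3.png",cv2.convertScaleAbs(o[:,:,::-1],alpha=1.3)[:,:])
cv2.imwrite("pics/B3.png",cv2.resize(cv2.convertScaleAbs(o[:,:,::-1],alpha=1.3),None,fx=.86,fy=.86,interpolation=cv2.INTER_AREA))
pts=[mark(x)for x in(-72,72)]; print([(round((-110-q[1])*2.58),round((620-q[0])*2.58)) for q in pts])
```

```text
(580, 510, 3)
[(243, 114), (194, 482)]
```

View pics/B3.png

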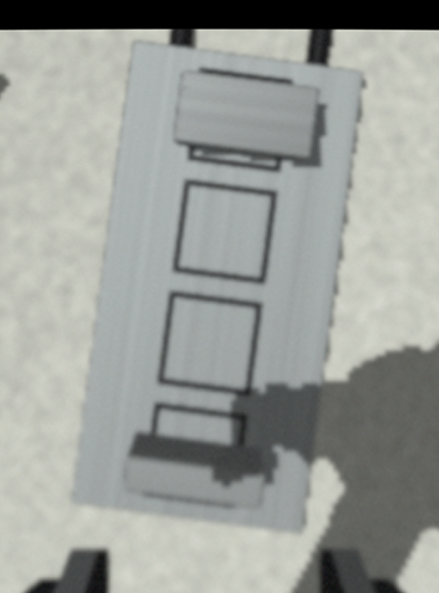

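Run:
```python
from h import *
import pickle
p,d,c=pickle.load(open("pics/B3.pkl","rb"))
# ortho in base frame at z=42, 6px/mm, +-33 in y (cols), marks rows
out=[]
for X in(-72,72):
    dx,dy=np.meshgrid(np.arange(-26,26,1/5.6),np.arange(-60,60,1/6.6)*.9,indexing='ij')
    P=mark(X)+dx[...,None]*ux+dy[...,None]*uy
    P=np.c_[P.reshape(-1,2),np.full(dx.size,42.)]
    uv=proj(c,P).astype('f4').reshape(*dx.shape,2); o=cv2.remap(p,uv[...,0],uv[...,1],cv2.INTER_CUBIC)
    # predicted mark outline (z=12) projected to z=42
    ms=np.array([mark(X+i,j) for i,j in((-20,-20),(-20,20),(20,20),(20,-20))]); q=np.c_[ms,np.full(4,12.)]
    w=onz(c,proj(c,q),42)[:,:2]-mark(X); rc=np.c_[(w@uy+54)/.9*6.6,(w@ux+26)*5.6]
    out.append(cv2.convertScaleAbs(o,alpha=1.5)); print(o.shape,"pred mark (col,row)",rc.round(0).tolist(),"centre col",o.shape[1]/2,"row",26*5.6)
cv2.imwrite("pics/B3c.png",np.vstack(out)[:,:,::-1])
```

```text
(292, 792, 3) pred mark (col,row) [[258.0, 59.0], [523.0, 59.0], [523.0, 261.0], [258.0, 261.0]] centre col 396.0 row 145.6
(292, 792, 3) pred mark (col,row) [[258.0, -18.0], [523.0, -18.0], [523.0, 185.0], [258.0, 185.0]] centre col 396.0 row 145.6
```

View pics/B3c.png

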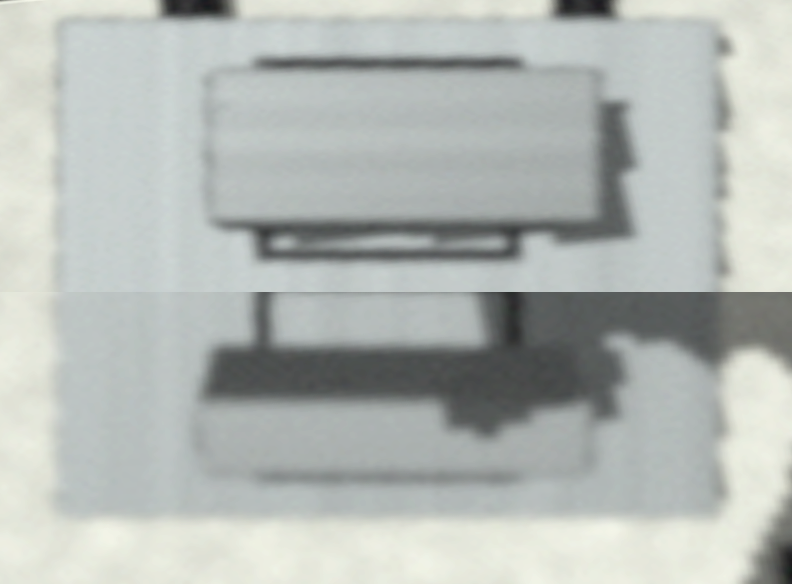

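Both bars are straight across the plate. The wide bar is about 1.4 mm and the narrow one about 0.9 mm off in y, both near 0 in x, which is acceptable. Next the cylinders: I'll squeeze each one in two perpendicular directions so they are centred before carrying.

Run:
```python
from h import *
import pickle
for n,xy,X in(("solid",[573.7,62.9],-24),("ring",[669.4,69.5],24)):
    ctrl.gripper_to(60); ctrl.move_ptp([*xy,110],R(D(-7.6))); ctrl.move_l([*xy,31],vel=130)
    ctrl.gripper_to(0,20); print(n,sensors.read_state()['grip_width']); ctrl.gripper_to(56); ctrl.move_l([*xy,70],vel=150)
    pick(xy,D(-97.6),31,56,40,up=72) ; ctrl.move_l([*xy,120])
    place(mark(X,-.3),D(-97.6),40,50)
ctrl.gripper_to(70); ctrl.move_ptp([470,-194,210],R(-np.pi/2)); ctrl.hold(.1)
p,d,c=grab("wrist"); cv2.imwrite("pics/B4.png",cv2.convertScaleAbs(rectify(p,c,38,400,610,-270,-120,2.8)[:,:,::-1],alpha=1.4))
ctrl.move_ptp([520,179,200],R(-np.pi/2)); ctrl.hold(.1)
p,d,c=grab("wrist"); pickle.dump((p,d,c),open("pics/C.pkl","wb"))
cv2.imwrite("pics/C.png",cv2.convertScaleAbs(rectify(p,c,8,400,510,60,300,3.3)[:,:,::-1],alpha=1.4)); print(sensors.read_state()['t'])
```

```text
solid 33.24643540167939
grip 32.76307337209193 39.80091333389282
lifted 32.67618405153501
land True [ 528.7 -197.8   41.3] [-0.7 -0.   5.3]
t 31.0167
ring 34.02625534970364
grip 32.77872512128123 39.901586137712
lifted 32.94362637580735
land True [ 481.2 -191.5   41.4] [-0.8  0.5  4.1]
t 41.1
43.5917
```

View pics/B4.png

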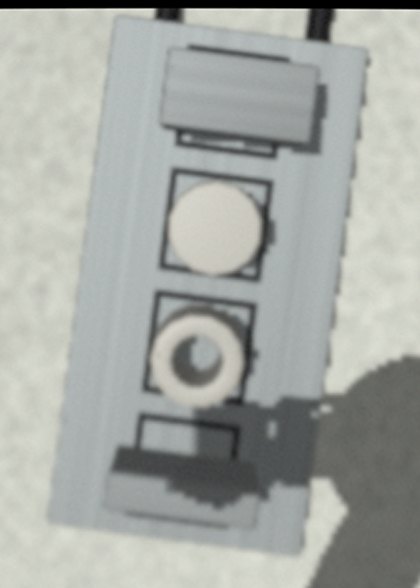

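View pics/C.png

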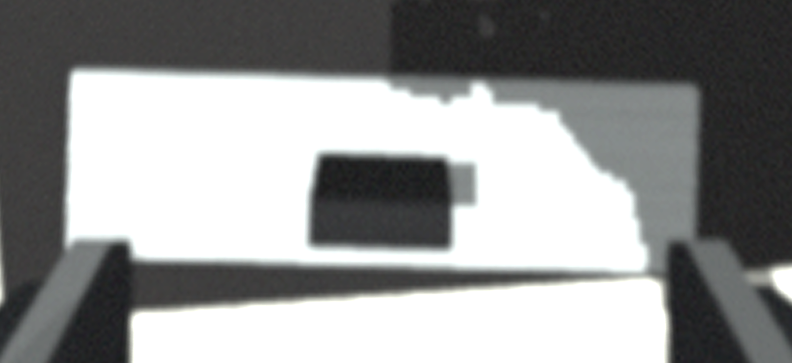

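Solid centre (216,229) and ring centre (199,359) both lie on their marks; I'll check the ring with less parallax. Cover knob centre is at (382,~200), so x≈456.2, y≈184.1, with the plate turned −1.5°.

Run:
```python
from h import *
import pickle
ctrl.move_ptp([425,-194,210],R(-np.pi/2)); ctrl.hold(.1)
p,d,c=grab("wrist"); pickle.dump((p,d,c),open("pics/B5.pkl","wb"))
s=6; I,J=np.meshgrid(np.arange(-50,50,1/s),np.arange(-40,40,1/s),indexing='ij')
P=mark(0)+I[...,None]*ux+J[...,None]*uy
def im(z):
    uv=proj(c,np.c_[P.reshape(-1,2),np.full(I.size,float(z))]).astype('f4').reshape(*I.shape,2); return cv2.remap(p,uv[...,0],uv[...,1],cv2.INTER_CUBIC).copy()
a,b=im(38),im(12)
for X in(-24,24):
    q=(240,int((X+50)*s)); cv2.circle(a,q,17*s,(255,0,0),1); cv2.rectangle(b,(120,q[1]-120),(360,q[1]+120),(255,0,0),1)
o=np.hstack([a[:,100:380],b[:,90:390]]);print(o.shape); cv2.imwrite("pics/B5.png",cv2.convertScaleAbs(o[:,:,::-1],alpha=1.2))
```

```text
(600, 580, 3)
```

View pics/B5.png

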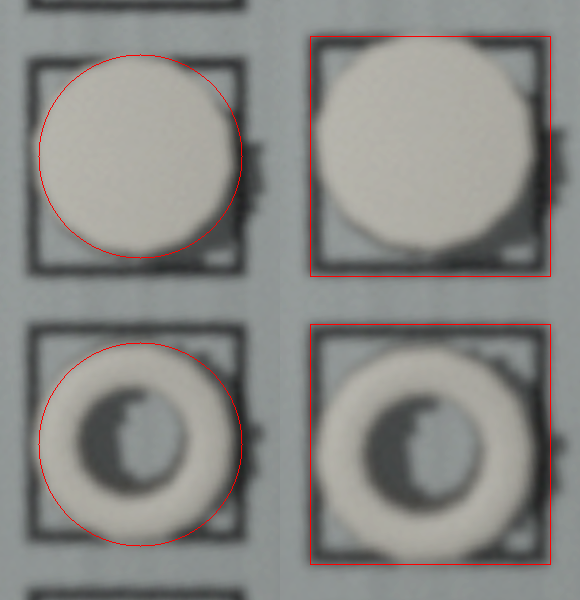

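Marks match the prediction and both cylinders sit within about 1 mm, so no change is needed. Now the cover.

Run:
```python
from h import *
import pickle
pick([456.2,184.1],D(-1.5),36,50,80,up=130)
place(mark(0,.6),D(-97.6),75,40,up=160)
ctrl.move_ptp([440,-194,250],R(-np.pi/2)); ctrl.hold(.1)
p,d,c=grab("wrist"); pickle.dump((p,d,c),open("pics/E.pkl","wb"))
s=2.7; I,J=np.meshgrid(np.arange(-110,112,1/s),np.arange(-62,62,1/s),indexing='ij')
P=mark(0)+I[...,None]*ux+J[...,None]*uy
def im(z):
    uv=proj(c,np.c_[P.reshape(-1,2),np.full(I.size,float(z))]).astype('f4').reshape(*I.shape,2); return cv2.remap(p,uv[...,0],uv[...,1],cv2.INTER_CUBIC).copy()
a,b=im(47),im(12)
r=lambda m,x,y:cv2.rectangle(m,(int((62-y)*s),int((110-x)*s)),(int((62+y)*s),int((110+x)*s)),(255,0,0),1)
r(a,95,28); r(b,100,50)
t,_,_=grab("scene"); t=cv2.resize(t[150:250,100:230],None,fx=.9*2,fy=.9*2)
o=np.hstack([a,b]);print(o.shape);o[:180,:1]=0
cv2.imwrite("pics/E.png",cv2.convertScaleAbs(o[:600,:,::-1],alpha=1.2)); cv2.imwrite("pics/Es.png",cv2.resize(t[:,:,::-1],None,fx=3,fy=3))
```

```text
grip 12.491639456494969 79.33197855949402
lifted 12.566640124910416
land True [ 504.9 -195.6   76.1] [-0.8  0.7  4.2]
t 52.9
(600, 670, 3)
```

View pics/E.png

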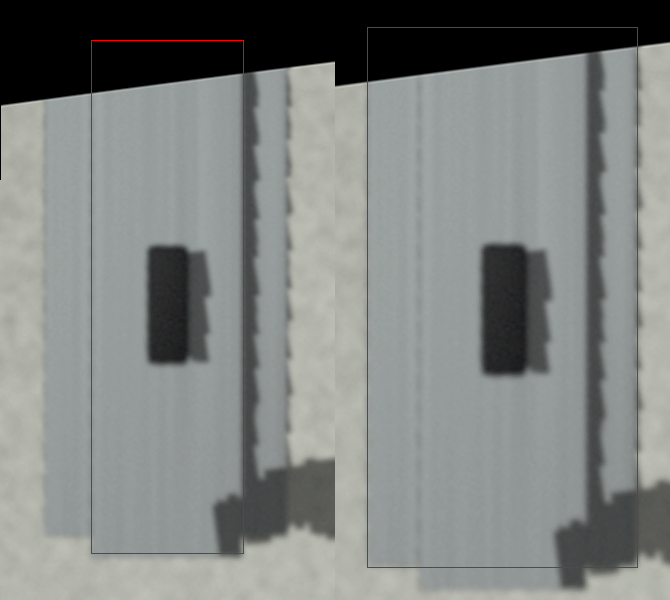

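View pics/Es.png

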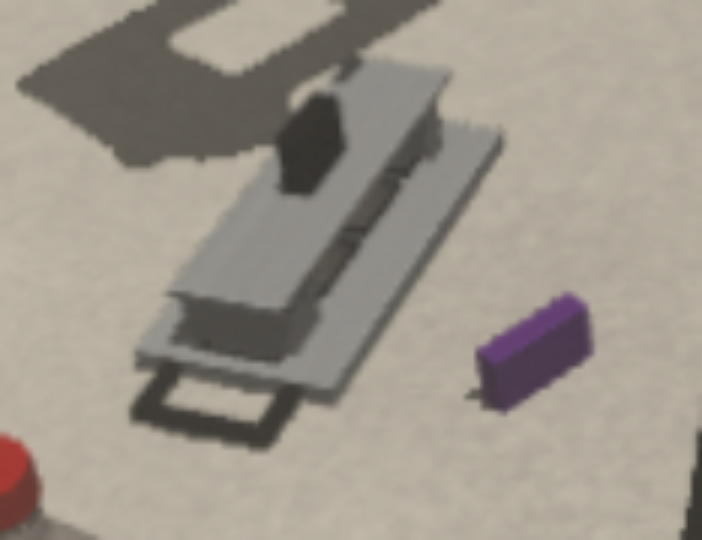

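The cover matches its predicted outline (column 91–243, lower end at row 553) to about 1 mm. It is parallel to the plate, flat on both bars, with its knob up. Handing in.

```bash
python3 -c "
from plant import ctrl
print(ctrl.finish_job())"
```

```text
the job is handed in; nothing more can be done
None
```

The press stack is built and handed in: both bars and both specimens stand on their marks to within about 1.5 mm, the cover lies flat and square on top with its knob up, everything is released, and I did not touch the jar or timer.

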